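Line up a flap hinge for its pin

TASK

We are putting a flap hinge back together. First give the open knuckles on the jamb block a shot from the spray can that is aimed at them: press its cap right down and let it come back up. Then fetch the loose brass leaf, lower its knuckle between the two knuckles on the block with its flange out over the open front of the block (away from the can), and finish while still holding it there, level and with the holes in line so that the waiting pin could go straight through; leave the other tools where they are.

Things in the scene. Friction and masses are not known exactly. Their poses are not given: they have to be found in the camera images.
- leaf_bore (a point): Centre of the bore of the loose brass hinge leaf's knuckle: a barrel 20 mm in diameter, 30 mm long, bore 10 mm, ends chamfered 2 mm, axis along the leaf's y. x runs level from flange to knuckle, z is up. The leaf (about 250 g) stands level on knuckle and flange on the white desk top at the robot's right, this point 11 mm above z = 0.
- leaf_grip (a point): Grip point of the loose leaf, on the mid-plane of its upright flange (10 mm thick in x, 64 mm wide in y, 60 mm high), 18 mm below its upper edge; 52 mm to the leaf's -x of the bore axis and 32 mm above it. Axes as leaf_bore; grip across the thickness. A 6 mm thick, 80 mm wide foot plate joins flange and knuckle at the bore's height; 37 mm are free above it.
- jamb_bore (a point): Middle of the 34 mm gap between the two fixed brass knuckles (20 mm diameter, 27 mm long, bore 10 mm), on their axis, 105 mm above the bench. y lies along the axis, z is up, -x is the open front, roughly towards the robot, where the leaf's flange belongs; the fitted leaf's x, y, z agree with these. A steel V-seat under the gap stops a 20 mm barrel just on the axis.
- jamb: Fixed wooden jamb block with the fixed brass leaf, at the robot's left; origin on the bench straight under jamb_bore, same axes. The block is 90 mm wide and reaches 44 mm behind the axis (+x), its top 12 mm below it. A 7 mm steel pin waits in the knuckle at +y, its head ending 88 mm from the gap's middle. A leaf let go in the gap would tip off forwards.
- spray_top (a point): Centre of the top of the white cap (19 mm in diameter, 14 mm high) of a small green spray can, fixed on the bench about 125 mm behind the hinge axis; 134 mm above the bench when the cap is up. The can is 48 mm in diameter, its shoulder 20 mm below the cap's top. Its thin tube points to -x, at the knuckles; z is up.
- spray_cap (a joint): How far the sprung cap of the spray can is pressed down, in m: 0 is up, 0.005 is right down. It starts to move at about 1.6 N, is right down at about 5.6 N and springs back by itself.
- hammer: Brass hammer with wooden handle, 188 mm long, 23 mm high, lying at the far left of the bench. Leave it alone.
- screwdriver: Screwdriver with black handle, 166 mm long, lying on the white desk top at the right. Leave it alone.
- tape_roll: Roll of tan tape, 96 mm in diameter, 25 mm high, lying on the white desk top behind the loose leaf. Leave it alone.
- brush: Wooden bristle brush, 145 mm long, lying at the back of the white desk top. Leave it alone.
- desk_lamp: Fixed dark blue desk lamp standing behind, between the jamb block and the loose leaf; origin under its foot. It is 400 mm high and its shade hangs out about 120 mm from there towards the robot and 80 mm to either side: carry things past in front of it. The teal motor unit in front of it is 110 mm high; a plaster bucket (190 mm) stands behind the can.

How it is judged (in metres and radians):
On the way, in this order (a step that is already met when the one before it is completed fails the run):
1. the cap of the spray can is pressed right down (value of joint spray_cap above 0.004 m and distance between leaf_bore and jamb_bore above 0.06 m), for 0.1 s.
2. the cap has come back up (value of joint spray_cap below 0.001 m), for 0.1 s.
At the end, for the whole second after the job is handed in: The loose leaf's bore lies within 3 mm of the middle of the gap on the hinge line, its axis within 4 degrees of that line and the leaf level within 7 degrees, its flange out over the open front of the block; the gripper still holds it (more than 2 N), at rest, and the cap of the spray can is up (distance between leaf_bore and jamb_bore below 0.003 m and angle between the y axis of leaf_bore and the y axis of jamb_bore, either way round below 0.07 rad and angle between leaf_bore's own z axis and vertical below 0.12 rad and x of leaf_grip in the frame of jamb_bore below -0.04 m and contact force between the fingers and leaf above 2 N and linear speed of leaf below 0.02 m/s and value of joint spray_cap below 0.001 m); the arm keeps its last pose, push and grip.
It fails at once if another tool is pushed out of its place (more than 30 mm) (distance of any of hammer, screwdriver, tape_roll, brush from where it was at the start of the episode above 0.03 m).
It also fails if it takes over 58 s, if anything falls off the work surface, if the arm or the gripper's body presses on something with over 40 N, if the wrist force passes 120 N, or if a joint passes its speed limit or range.

ROBOT

A 7-joint arm with a two-finger parallel gripper is mounted at the origin on a cart in front of the work surface, level with it; the furniture and walls round the work are solid. World frame = base frame: x ahead of the robot, y to its left, z up, the work surface at z = 0. Lengths are in mm, angles in degrees, forces in N, time in s.
With the tool pointing down it reaches from about 400 to 875 mm from the base axis. Payload 6.5 kg.
Tool frame: the origin (TCP) lies midway between the tips of the shut fingers; the grasp point (between the pads) lies 19 mm behind it; z points along the fingers, y is the direction in which the jaws open and shut (so a half turn about z gives the same grasp; the last joint's range is limited). The gripper opens to 85 mm and grips with 20 to 120 N. Pads are 22 mm wide; open, the fingers measure 114 mm over their backs; the gripper's body (76 mm by 85 mm) begins 54 mm behind the grasp point. The pads swing forward as they close: fully open they stand 13 mm farther back than shut.
Start: joints at [67.884, 30.733, -0.252, 88.115, 0.149, 61.152, -4.079], TCP at [204.34, -617.037, 231.29] pointing down, gripper open.
Joint ranges: [-154.64, 154.64], [-21.42, 123.67], [-72.66, 72.17], [13.99, 137.28], [-74.86, 254.86], [10.95, 109.41], [-158.01, 158.01]. Speed limits (degrees/s): [136.94, 136.94, 180, 180, 180, 180, 180].

INTERFACE

Orientations are given as [roll, pitch, yaw] about the fixed x, y, z axes, in that order (R = Rz(yaw) Ry(pitch) Rx(roll)).
In Python, from bench import arm, capture, calibration gives the robot as it stands.
- The arm moves only by the shell command python3 -m creep 'ROWS' [OPENING] [FORCE]. ROWS is JSON, a list that holds one entry, the list of rows, each a list of 4 numbers: the shift along the world's x, y, z in m, then the turn about the world's z in degrees. A call has 1 to 8 rows; each row is the pose to reach, as a shift and turn from the pose commanded when the call began; what a row does not reach only later rows make up. A row lasts 1/10 s, in which the tool goes at most 50 mm and 8.59 degrees, less where a joint would pass 70% of its speed; a pose out of reach is approached as far as the arm can. A call with a gripper value outside its range is refused whole. OPENING is the gripper command: -1 is fully open, 1 is shut, values between are in proportion, set as the call begins (- or left out, the last holds). The fingers move at their own pace and stop on an object; FORCE is the grip in N (left out, the last holds). Time passes only in rows, so rows that repeat a pose let the fingers close. It gives the time, the measured TCP pose, the force and the opening at its end, in the units of the state.
- arm.get_state(): the state, without advancing time (a new reading comes with each control period).
- capture(name): name is "side" or "top"; returns the picture (384x512x3 uint8, blue, green, red); there is no depth.
- calibration(name): a dict with "fx", "fy", "cx", "cy" (pixels), "position" and "orientation" of the camera in the world. Camera axes: x right, y down, z forward; pixel columns grow to the right and rows downward; lengths in mm; the calibration is good to about 2 mm. A picture is of the moment at which its call begins. calibration takes no time and is no camera call.
- arm.finish_job(): hands the job in, once; it reports no verdict.
The state is a dict: "t": time; "joint_pos": joint angles; "qd": joint speeds; "effort": joint torques, N m; "ee_pos": TCP position; "orientation": TCP orientation; "force": force on the tool from outside, world axes, zero at the start; "wrist_torque": the same for the moment, N m; "width": finger opening in mm.
Only numpy, scipy, OpenCV 4.12 (cv2) and the standard library are available. Lean on these libraries where they do the work, as an engineer would, in place of code of your own. Each camera call takes 0.05 s, during which the arm holds its last target.

## Working session

There is one attempt and no reset: what is moved stays moved. The work goes in short steps, Python scripts to look and compute and a shell command to move; the robot and the scene stay as the last step left them, time stands still between calls to the robot, and variables do not carry over. Pictures are saved under pics/ and viewed, and the job is handed in when it is done.

```bash
ls; mkdir -p pics; python3 - <<'E'
from bench import arm,capture,calibration
import cv2
print(arm.get_state())
for n in("side","top"):
    print(n,calibration(n)); cv2.imwrite(f"pics/{n}0.png",capture(n))
E
```

```text
pics
{'t': 0.0, 'joint_pos': array([67.88493434, 30.77604046, -0.25540523, 88.16998251,  0.15001882,
       61.14935344, -4.0790461 ]), 'qd': array([-0.19834871,  0.02116022, -0.00042672,  0.03053454, -0.05388329,
       -0.10621781, -0.04360591]), 'effort': array([ 1.26904456e-04, -5.83391476e+01,  1.04839627e+00, -2.59094363e+01,
        1.22583579e-02,  9.45904147e-03,  1.50869141e-05]), 'ee_pos': array([ 204.13214882, -616.47438785,  230.43423177]), 'orientation': array([-1.79905239e+02,  7.35111929e-03,  1.83280693e+01]), 'force': array([ 0.93088796, -0.48711707, -0.07204713]), 'wrist_torque': array([ 0.00801643, -0.02589851, -0.01823664]), 'width': 85.63151410755843}
side {'fx': 414.9131475393467, 'fy': 414.9131475393467, 'cx': 245.35726351548206, 'cy': 187.09079625884772, 'position': array([  302.21625195, -1192.68297226,  1175.03767094]), 'orientation': array([-130.17495193,    1.16462776,  -14.24280673])}
top {'fx': 481.8900234341686, 'fy': 481.8900234341686, 'cx': 254.02394881562972, 'cy': 196.61587004820623, 'position': array([-141.18914213,   81.30119625, 1992.63769578]), 'orientation': array([-158.6340938 ,   -0.58309582,  -96.30644917])}
```

View pics/side0.png

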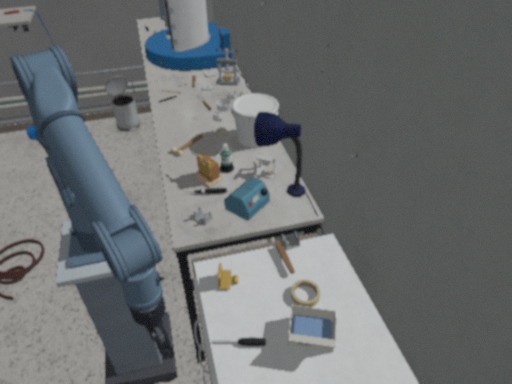

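View pics/top0.png

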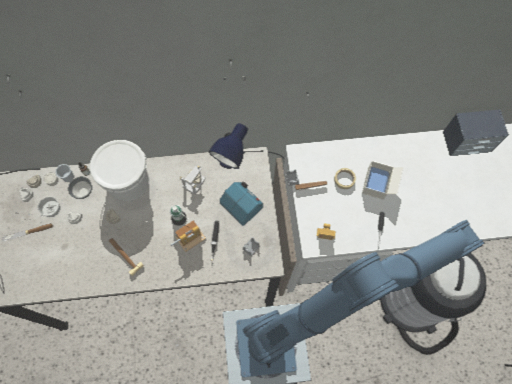

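The side picture shows the leaf near (227,277), the jamb near (207,167) and the can at (226,157). In the top picture they are at (326,232), (190,235) and (178,215). I'll zoom in.

```bash
cat > h.py <<'E'
import numpy as np,cv2
from bench import arm,capture,calibration
from scipy.spatial.transform import Rotation as Ro
from scipy.optimize import least_squares
C={n:calibration(n) for n in("side","top")}
def R(c): return Ro.from_euler('xyz',c["orientation"],degrees=True).as_matrix()
def proj(n,p):
    c=C[n]; q=(np.atleast_2d(p)-c["position"])@R(c)
    return np.c_[c["fx"]*q[:,0]/q[:,2]+c["cx"],c["fy"]*q[:,1]/q[:,2]+c["cy"]]
def atz(n,uv,z):
    c=C[n]; d=R(c)@np.array([(uv[0]-c["cx"])/c["fx"],(uv[1]-c["cy"])/c["fy"],1])
    return c["position"]+d*(z-c["position"][2])/d[2]
def crop(img,u,v,w,h,s,name):
    o=cv2.resize(img[v:v+h,u:u+w],None,fx=s,fy=s,interpolation=cv2.INTER_CUBIC)
    for i in range(0,w,10):
        cv2.putText(o,str(u+i),(i*s,8),0,.3,(0,0,255)); cv2.line(o,(i*s,10),(i*s,14),(0,0,255))
    for i in range(0,h,10):
        cv2.putText(o,str(v+i),(0,i*s+4),0,.3,(0,0,255))
    cv2.imwrite("pics/"+name,o)
E
python3 - <<'E'
from h import *
s=cv2.imread("pics/side0.png");t=cv2.imread("pics/top0.png")
a=lambda *k:crop(*k)
a(s,185,135,60,50,12,"s_j.png");a(s,200,255,50,45,12,"s_l.png")
a(t,155,195,60,60,10,"t_j.png");a(t,300,210,50,45,12,"t_l.png")
E
cd pics; python3 -c "
import cv2,numpy as np
f=lambda n:cv2.resize(cv2.imread(n),(0,0),fx=1,fy=1)
"
```

```text
(no output)
```

View pics/s_j.png

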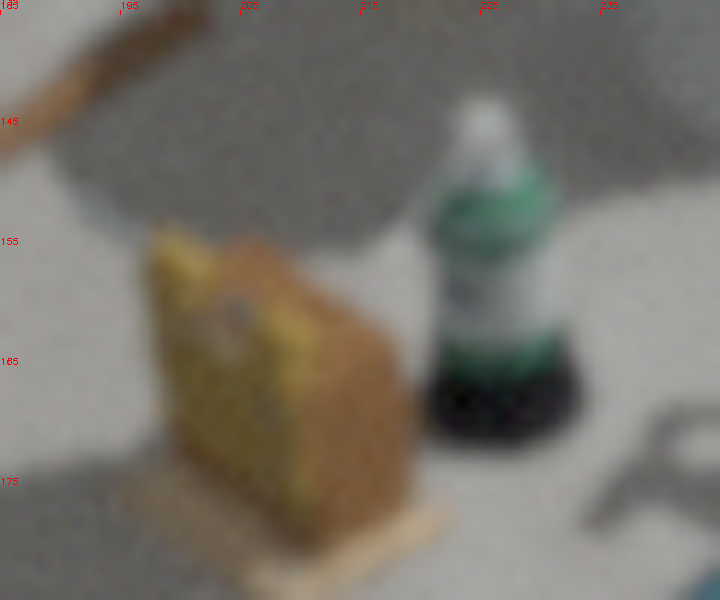

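View pics/s_l.png

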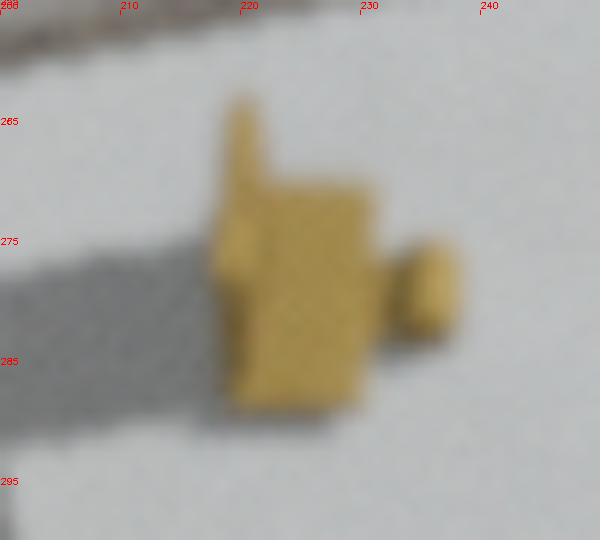

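View pics/t_j.png

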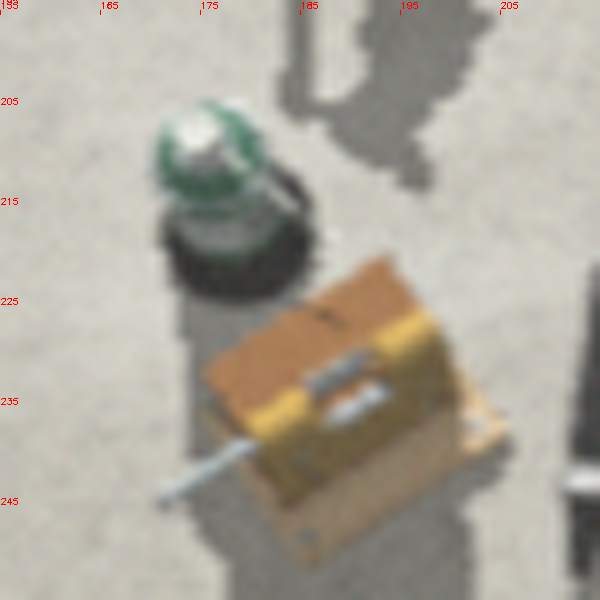

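View pics/t_l.png

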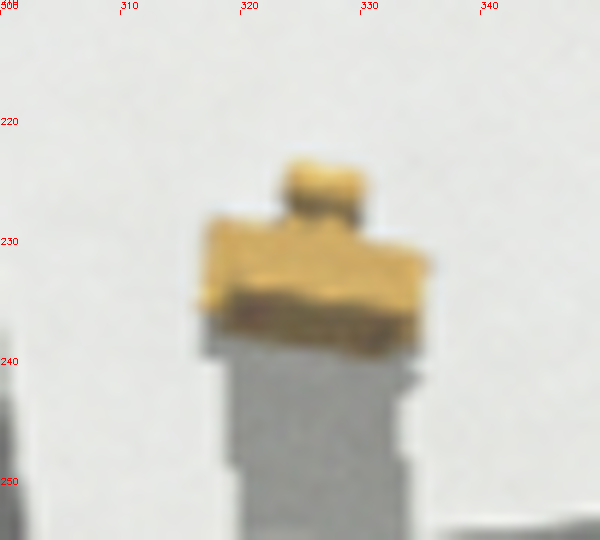

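The views give about 3–4 mm per pixel: the leaf is clear against white, and the jamb knuckles run (180,238)–(199,227) in top. I'll fit a leaf silhouette model in both views and fit the jamb and can by their features.

```bash
cat > fit.py <<'E'
from h import *
from scipy.optimize import minimize
def box(x0,x1,y0,y1,z0,z1): return np.array([[x,y,z] for x in(x0,x1) for y in(y0,y1) for z in(z0,z1)],float)
def cyl(r,y0,y1,x=0,z=0,n=24):
    a=np.linspace(0,2*np.pi,n,endpoint=False)
    return np.array([[x+r*np.cos(t),y,z+r*np.sin(t)] for y in(y0,y1) for t in a])
LEAF=[box(-57,-47,-32,32,-10,50),box(-52,-12,-40,40,-3,3),box(-20,0,-13,13,-3,3),cyl(10,-13,13),cyl(8,-15,15)]
def render(n,parts,pose,roi):
    x,y,z,yaw=pose; u,v,w,h=roi; S=8
    M=Ro.from_euler('z',yaw,degrees=True).as_matrix()
    m=np.zeros((h*S,w*S),np.uint8)
    for p in parts:
        q=proj(n,p@M.T+[x,y,z])
        q=(q+0.5-[u,v])*S-0.5
        cv2.fillConvexPoly(m,cv2.convexHull(np.round(q*16).astype(np.int32)),255,shift=4)
    return cv2.resize(m,(w,h),interpolation=cv2.INTER_AREA)/255.
E
python3 - <<'E'
from fit import *
rois={"side":(205,255,45,45),"top":(308,213,36,32)}
im={n:cv2.imread(f"pics/{n}0.png") for n in rois}
al={}
for n,(u,v,w,h) in rois.items():
    c=im[n][v:v+h,u:u+w].astype(float); sat=(c[...,2]-c[...,0])/ (c.max(2)+1)
    al[n]=np.clip(sat/0.35,0,1); al[n][sat<0.12]=0
    cv2.imwrite(f"pics/al_{n}.png",cv2.resize((al[n]*255).astype(np.uint8),None,fx=10,fy=10,interpolation=0))
p0=atz("top",(326,225.5),11);print(p0)
def cost(p,ns=("side","top")):
    return sum(((cv2.GaussianBlur(render(n,LEAF,(p[0],p[1],11,p[2]),rois[n]),(0,0),.6)-al[n])**2).sum() for n in ns)
for ns in (("side",),("top",),("side","top")):
    best=None
    for yaw in(-15,-5,5):
        r=minimize(cost,[p0[0],p0[1],yaw],args=(ns,),method="Nelder-Mead",options=dict(initial_simplex=[[p0[0],p0[1],yaw],[p0[0]+8,p0[1],yaw],[p0[0],p0[1]+8,yaw],[p0[0],p0[1],yaw+6]]))
        if best is None or r.fun<best.fun:best=r
    print(ns,best.x,best.fun)
p=best.x
for n in rois:
    print(n,sum(sum(al[n])));o=np.hstack([al[n],render(n,LEAF,(p[0],p[1],11,p[2]),rois[n])]);cv2.imwrite(f"pics/cmp_{n}.png",cv2.resize((o*255).astype(np.uint8),None,fx=8,fy=8,interpolation=0))
a=cv2.imread("pics/cmp_side.png");b=cv2.imread("pics/cmp_top.png")
W=max(a.shape[1],b.shape[1]);pad=lambda i:cv2.copyMakeBorder(i,0,4,0,W-i.shape[1],0)
cv2.imwrite("pics/cmp.png",cv2.resize(np.vstack([pad(a),pad(b)]),None,fx=.9,fy=.9))
# jamb
for l,uv in dict(kL=(179.8,237.7),kR=(198.8,226.8),pin=(171,244.8)).items(): print(l,atz("top",uv,110))
print("cap",atz("top",(174.5,208),134),atz("side",(225.3,143.5),134))
E
```

```text
[ 461.01258105 -318.50645003   11.        ]
('side',) [ 462.96155895 -316.8033028   -14.85009304] 18.385078977924792
('top',) [ 460.34876954 -320.77975898  -16.03488823] 11.408578123939403
('side', 'top') [ 462.25084806 -318.80175561  -15.09485538] 36.25899813810617
side 324.6483491836893
top 209.3013790966788
kL [442.917653  300.1711638 110.       ]
kR [480.94996138 220.5198785  110.        ]
pin [416.96953494 336.98724034 110.        ]
cap [564.21022067 312.08978143 134.        ] [573.09733932 323.4004325  134.        ]
```

View pics/cmp.png

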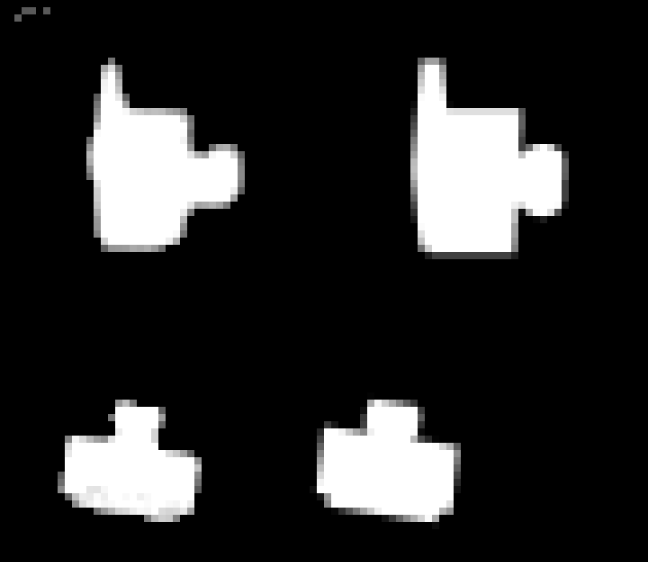

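```bash
cat >> fit.py <<'E'
LEAF=[box(-57,-47,-32,32,-10,50),box(-52,-17,-40,40,-3,3),box(-20,0,-13,13,-3,3),cyl(10,-13,13),cyl(8,-15,15)]
def ring(r,x,y,z,n=40):
    a=np.linspace(0,2*np.pi,n);return np.c_[x+r*np.cos(a),y+r*np.sin(a),z+0*a]
def overlay(img,n,roi,s,polys,name):
    u,v,w,h=roi
    o=cv2.resize(img[v:v+h,u:u+w],None,fx=s,fy=s,interpolation=cv2.INTER_CUBIC)
    for P,col in polys:
        q=(proj(n,P)+.5-[u,v])*s-.5
        cv2.polylines(o,[np.round(q*16).astype(np.int32)],False,col,1,cv2.LINE_AA,4)
    if name: cv2.imwrite("pics/"+name,o)
    return o
def jpolys(x,y,yaw,z=105):
    M=Ro.from_euler('z',yaw,degrees=True).as_matrix(); T=lambda p:np.array(p,float)@M.T+[x,y,z]
    a=np.linspace(0,2*np.pi,25); out=[]
    for yy in(-44,-17,17,44): out.append((T([[10*np.cos(t),yy,10*np.sin(t)] for t in a]),(0,0,255)))
    out.append((T([[44,-45,-12],[44,45,-12],[0,45,-12],[0,-45,-12],[44,-45,-12],[44,-45,-105]]),(255,0,0)))
    out.append((T([[0,44,0],[0,88,0]]),(255,0,255)))
    return out
def cpolys(x,y): return [(ring(9.5,x,y,134),(0,0,255)),(ring(9.5,x,y,120),(0,0,255)),(ring(24,x,y,0),(255,0,255))]
E
cat > fl.py <<'E'
from fit import *
def fitleaf(im,rois,p0,z=11,blur=.6,free_z=False):
    al={}
    for n,(u,v,w,h) in rois.items():
        c=im[n][v:v+h,u:u+w].astype(float); sat=(c[...,2]-c[...,0])/(c.max(2)+1)
        al[n]=np.clip(sat/0.35,0,1); al[n][sat<0.12]=0
    def cost(p,ns):
        return sum(((cv2.GaussianBlur(render(n,LEAF,(p[0],p[1],z,p[2]),rois[n]),(0,0),blur)-al[n])**2).sum() for n in ns)
    for ns in (("side",),("top",),("side","top")):
        p=np.array(p0)
        r=minimize(cost,p,args=(ns,),method="Nelder-Mead",options=dict(initial_simplex=[p,p+[8,0,0],p+[0,8,0],p+[0,0,6]]))
        print(ns,r.x.round(2),round(r.fun,1))
    return r.x
E
python3 - <<'E'
from fl import *
im={n:cv2.imread(f"pics/{n}0.png") for n in("side","top")}
fitleaf(im,{"side":(205,257,45,43),"top":(308,213,36,32)},[462,-319,-15.])
P=jpolys(461,259,25.5)+cpolys(573,314)
overlay(im["side"],"side",(185,135,60,50),12,P,"o_s.png");overlay(im["top"],"top",(160,195,55,60),10,P,"o_t.png")
E
```

```text
('side',) [ 463.71 -317.62  -15.11] 11.0
('top',) [ 461.57 -321.55  -16.8 ] 4.9
('side', 'top') [ 462.91 -319.58  -15.4 ] 21.5
```

View pics/o_s.png

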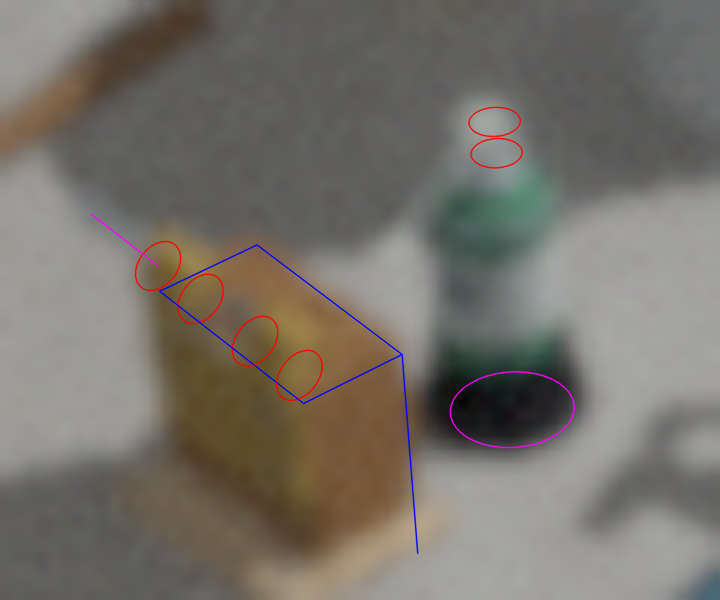

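View pics/o_t.png

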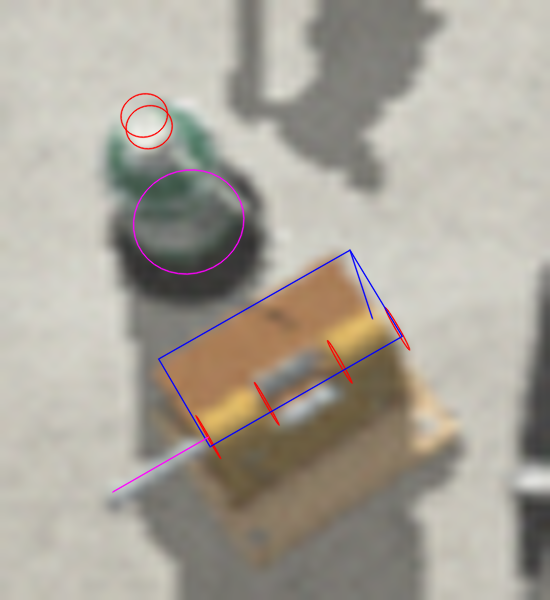

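```bash
python3 - <<'E'
from fl import *
im={n:cv2.imread(f"pics/{n}0.png") for n in("side","top")}
P=jpolys(462.5,264.5,26)+cpolys(569,317)
a=overlay(im["side"],"side",(192,140,45,45),12,P,None);b=overlay(im["top"],"top",(165,200,40,50),11,P,None)
h=540;o=cv2.copyMakeBorder(a[:,:400],0,10,0,0,0)
cv2.imwrite("pics/o2.png",np.hstack([a[:,:,:][:540,:360],b[:540]]))
cv2.imwrite("pics/o2.png",np.hstack([a[:540,:360],b[:540,:440]]))
E
```

```text
(no output)
```

View pics/o2.png

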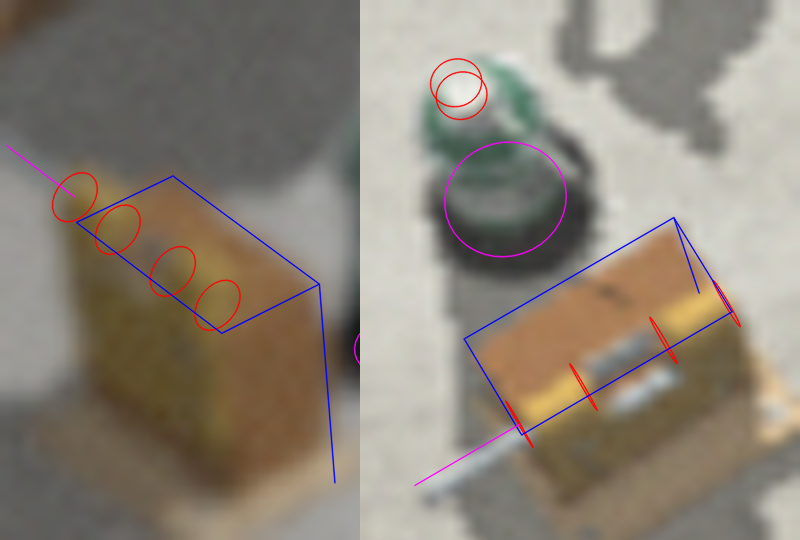

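```bash
python3 - <<'E'
from h import *
print("lamp foot",atz("side",(296,190),0),"shade top",atz("top",(228,153),350),atz("top",(215,152),330),"lamp tip",atz("top",(240,130),400))
print("motor",[atz("top",uv,110).round() for uv in((240,183),(220,202),(242,222),(262,203))])
print("bucket rim front",atz("top",(125,188),190).round(),atz("top",(146,170),190).round())
E
```

```text
lamp foot [828.40451177  84.24677061   0.        ] shade top [682.73329507  72.72898578 350.        ] [702.25302136 121.86657479 330.        ] lamp tip [748.59007209  19.58271219 400.        ]
motor [array([657.,  34., 110.]), array([580., 125., 110.]), array([483.,  43., 110.]), array([557., -49., 110.])]
bucket rim front [650. 499. 190.] [721. 413. 190.]
```

```bash
python3 -m creep '[[[0.027,0.04,0,0],[0.054,0.08,0,0],[0.081,0.12,0,0],[0.108,0.16,0,0],[0.135,0.2,0,0],[0.162,0.24,0,0],[0.189,0.28,0,0],[0.216,0.317,0,0]]]' 1 60
python3 -m creep '[[[0.005,0.045,0,0],[0.01,0.09,0,0],[0.015,0.135,0,0],[0.02,0.18,0,0],[0.03,0.225,0,0],[0.04,0.27,0,0],[0.05,0.315,0,0],[0.06,0.36,0,0]]]'
```

```text
t: 0.9
ee_pos: [420.9, -297.9, 231.2]
orientation: [-180.0, 0.0, 18.3]
force: [1.2, -0.9, -0.0]
width: 0.1
t: 1.7
ee_pos: [480.2, 61.7, 231.2]
orientation: [180.0, 0.0, 18.3]
force: [0.5, -0.5, -0.8]
width: -0.3
```

```bash
python3 -m creep '[[[0.012,0.042,0,0],[0.025,0.085,0,0],[0.038,0.127,0,0],[0.05,0.17,0,0],[0.063,0.212,0,0],[0.075,0.24,-0.02,0],[0.088,0.255,-0.041,0],[0.088,0.255,-0.061,0]]]'
python3 - <<'E'
from fl import *
s=arm.get_state();print(s["ee_pos"],s["joint_pos"].round(1))
im={n:capture(n) for n in("side","top")}
for n in im: cv2.imwrite(f"pics/{n}1.png",im[n])
P=cpolys(568,317)+[(ring(9.5,*s["ee_pos"]),(255,255,0))]
a=overlay(im["side"],"side",(192,110,50,60),9,P,None);b=overlay(im["top"],"top",(155,180,38,60),9,P,None)
cv2.imwrite("pics/o3.png",np.hstack([a,b]))
E
```

```text
t: 2.5
ee_pos: [568.6, 317.9, 168.9]
orientation: [-179.9, -0.0, 18.5]
force: [0.3, -0.1, 0.2]
width: -0.1
[568.59417014 317.9481107  168.86109103] [ -18.6   36.4  -21.4   89.9   15.    56.5 -116. ]
```

View pics/o3.png

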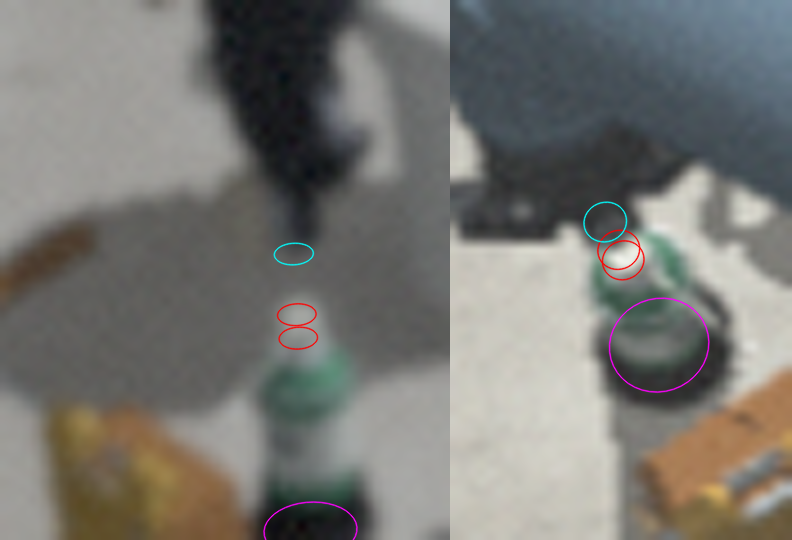

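Fingertips are directly over the cap in both views (side crop: tip at x≈300, cap at x≈305; about half a pixel off). Pressing now.

```bash
python3 -m creep '[[[0.001,0,-0.02,0],[0.001,0,-0.032,0],[0.001,0,-0.036,0],[0.001,0,-0.038,0],[0.001,0,-0.04,0],[0.001,0,-0.04,0]]]'; python3 -m creep '[[[0,0,-0.001,0],[0,0,-0.0015,0],[0,0,-0.002,0],[0,0,-0.002,0]]]'
```

```text
t: 3.2
ee_pos: [569.6, 314.8, 131.1]
orientation: [180.0, -0.0, 18.3]
force: [-1.0, -2.5, 3.7]
width: 0.1
t: 3.6
ee_pos: [569.7, 314.9, 129.0]
orientation: [180.0, -0.0, 18.3]
force: [-2.4, -3.0, 6.7]
width: -0.3
```

```bash
python3 -m creep '[[[0,0,-0.0005,0],[0,0,-0.001,0],[0,0,-0.001,0],[0,0,-0.001,0]]]'
```

```text
t: 4.0
ee_pos: [569.7, 314.9, 128.9]
orientation: [180.0, -0.0, 18.3]
force: [-3.6, -4.4, 13.6]
width: -0.1
```

```bash
python3 -m creep '[[[0,0,0.01,0],[0,0,0.03,0],[0,0,0.065,0],[-0.01,-0.03,0.09,0],[-0.022,-0.075,0.1,0],[-0.035,-0.12,0.1,0],[-0.05,-0.165,0.1,0],[-0.065,-0.21,0.1,0]]]'
python3 -m creep '[[[-0.01,-0.045,0,0],[-0.02,-0.09,0,0],[-0.03,-0.135,0,0],[-0.04,-0.18,0,8],[-0.05,-0.225,0,16],[-0.06,-0.27,0,24],[-0.07,-0.315,0,32],[-0.08,-0.36,0,40]]]' -1
```

```text
t: 4.8
ee_pos: [504.0, 103.7, 227.6]
orientation: [-180.0, -0.1, 18.3]
force: [1.1, -1.4, 0.6]
width: -0.1
t: 5.6
ee_pos: [428.0, -241.9, 227.7]
orientation: [179.9, -0.0, 55.9]
force: [0.4, -0.0, 0.1]
width: 85.4
```

```bash
python3 -m creep '[[[-0.005,-0.025,-0.02,8],[-0.01,-0.049,-0.06,16.3],[-0.01,-0.049,-0.09,16.3],[-0.01,-0.049,-0.11,16.3],[-0.01,-0.049,-0.11,16.3]]]'
python3 - <<'E'
from fl import *
s=arm.get_state();print(s["ee_pos"],s["orientation"],s["joint_pos"].round(1))
im={n:capture(n) for n in("side","top")}
for n in im: cv2.imwrite(f"pics/{n}2.png",im[n])
a=overlay(im["side"],"side",(195,235,50,65),8,[(ring(5,*s["ee_pos"]),(255,255,0))],None);b=overlay(im["top"],"top",(295,195,50,65),8,[(ring(5,*s["ee_pos"]),(255,255,0))],None)
cv2.imwrite("pics/o4.png",np.hstack([a,b]))
im={n:cv2.imread(f"pics/{n}0.png") for n in("side","top")}
E
```

```text
t: 6.1
ee_pos: [416.6, -288.4, 115.0]
orientation: [-179.8, -0.1, 71.8]
force: [-0.2, 0.6, 0.8]
width: 85.2
[ 416.58632604 -288.41654301  114.99611781] [-1.79767636e+02 -1.01920172e-01  7.17995323e+01] [ 43.8  27.9 -17.7 113.7  12.6  40.4   0.2]
```

View pics/o4.png

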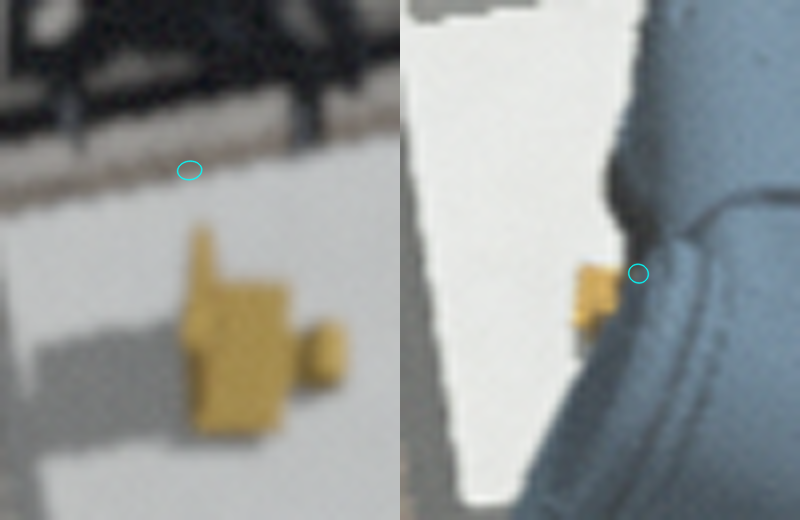

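```bash
python3 -m creep '[[[0,0,0,0],[0,0,0,0]]]'
```

```text
t: 6.4
ee_pos: [419.0, -289.9, 118.7]
orientation: [179.9, 0.0, 71.8]
force: [0.5, -0.4, 0.3]
width: 85.6
```

```bash
python3 -m creep '[[[-0.006,-0.016,-0.02,2.8],[-0.006,-0.016,-0.05,2.8],[-0.006,-0.016,-0.075,2.8],[-0.006,-0.016,-0.089,2.8],[-0.006,-0.016,-0.089,2.8]]]'
python3 - <<'E'
from fl import *
s=arm.get_state();print(s["ee_pos"],s["orientation"],s["force"],s["joint_pos"].round(1))
im={n:capture(n) for n in("side","top")}
cv2.imwrite(f"pics/side3.png",im["side"])
a=overlay(im["side"],"side",(195,235,50,65),9,[(ring(5,*s["ee_pos"]),(255,255,0))],"o5.png")
E
```

```text
t: 6.9
ee_pos: [411.4, -304.9, 27.4]
orientation: [-179.9, -0.0, 74.6]
force: [0.5, -0.7, 0.6]
width: 85.4
[ 411.39090405 -304.87413471   27.41987373] [-1.79884461e+02 -3.79049317e-02  7.46203333e+01] [ 0.50736712 -0.65141789  0.56984315] [ 43.   37.1 -14.6 114.6  17.4  30.5   0.8]
```

View pics/o5.png

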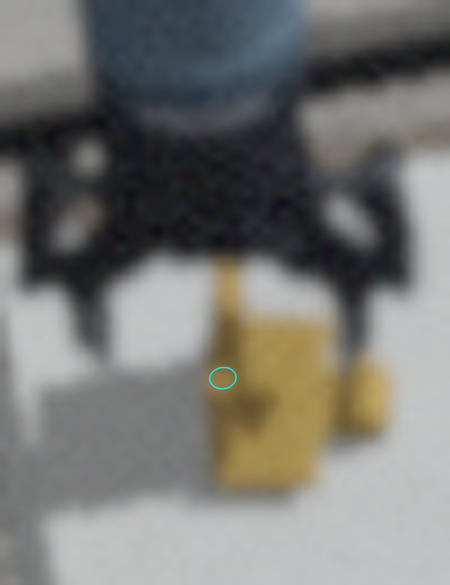

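Fingers straddle the flange (tips at crop x 95 and 355, flange at 230), clear of the knuckle. Closing.

```bash
python3 -m creep '[[[0,0,0,0],[0,0,0,0],[0,0,0,0],[0,0,0,0],[0,0,0,0],[0,0,0,0],[0,0,0,0],[0,0,0,0]]]' 1 80
python3 -m creep '[[[0,0,0.01,0],[0,0,0.03,0],[0,0,0.06,0],[0,0,0.1,0],[0,0,0.1,0]]]'
python3 - <<'E'
from fl import *
s=arm.get_state();print(s["ee_pos"],s["orientation"],s["force"],s["width"])
im={n:capture(n) for n in("side","top")}
for n in im: cv2.imwrite(f"pics/{n}4.png",im[n])
a=overlay(im["side"],"side",(190,215,60,65),8,[(ring(5,*s["ee_pos"]),(255,255,0))],None);b=overlay(im["top"],"top",(300,200,40,65),8,[],None)
cv2.imwrite("pics/o6.png",np.hstack([a,b]))
E
```

```text
t: 7.8
ee_pos: [412.1, -305.7, 28.6]
orientation: [180.0, 0.0, 74.6]
force: [-0.3, 0.8, 4.9]
width: 9.0
t: 8.3
ee_pos: [414.7, -307.2, 132.9]
orientation: [179.6, 0.2, 74.6]
force: [1.2, -1.1, -2.0]
width: 8.7
[ 414.69339715 -307.17417396  132.94206979] [1.79558587e+02 1.55121193e-01 7.45887737e+01] [ 1.24218538 -1.12472347 -1.95775942] 8.730863048427334
```

View pics/o6.png

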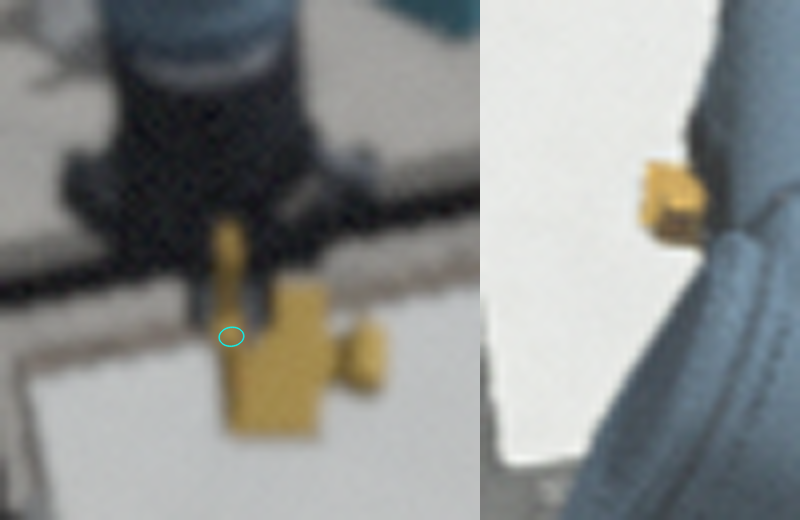

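Grasp is good: flange held between pads, leaf level, width about 9 mm. Carrying it to the front of the jamb.

```bash
python3 -m creep '[[[0,0.01,0.03,0],[0.005,0.035,0.055,0],[0.01,0.07,0.065,0],[0.015,0.11,0.065,0],[0.02,0.15,0.065,0],[0.025,0.19,0.065,0],[0.03,0.23,0.065,0],[0.03,0.27,0.065,0]]]'
python3 -m creep '[[[0,0.04,0,4],[0,0.08,0,8],[0,0.12,0,13],[0,0.16,0,18],[-0.005,0.195,0,23],[-0.01,0.225,0,28],[-0.015,0.245,0,33],[-0.02,0.255,0,37]]]'
python3 -m creep '[[[0,0,0,0],[0,0,0,0],[0,0,0,0]]]'
python3 -c "
from bench import arm
s=arm.get_state();print(s['ee_pos'],s['orientation'],s['joint_pos'].round(1))"
```

```text
t: 9.2
ee_pos: [441.1, -33.8, 192.0]
orientation: [-179.9, 0.0, 74.6]
force: [1.7, -0.6, -2.8]
width: 9.0
t: 10.0
ee_pos: [420.2, 221.4, 191.9]
orientation: [-179.8, -0.1, 112.0]
force: [0.5, 0.1, -2.7]
width: 8.6
t: 10.3
ee_pos: [422.0, 218.2, 192.6]
orientation: [-179.9, 0.0, 111.4]
force: [-0.2, 0.3, -2.7]
width: 8.8
[421.9920075  218.15313617 192.63643864] [-1.79916433e+02  3.55666598e-02  1.11429914e+02] [  1.1  21.8 -40.9 114.1  18.4  50.6 -28.2]
```

```bash
python3 -m creep '[[[-0.004,0.012,-0.01,2.3],[-0.008,0.024,-0.02,4.6],[-0.008,0.024,-0.03,4.6],[-0.008,0.024,-0.034,4.6],[-0.008,0.024,-0.034,4.6],[-0.008,0.024,-0.034,4.6]]]'
cat > look.py <<'E'
from fl import *
import sys
k=sys.argv[1]
s=arm.get_state();print(s["t"],s["ee_pos"].round(2),s["orientation"].round(2),s["force"].round(1),s["width"],s["wrist_torque"].round(2))
im={n:capture(n) for n in("side","top")}
for n in im: cv2.imwrite(f"pics/{n}{k}.png",im[n])
yaw=s["orientation"][2]-90;r=np.radians(yaw)
b=s["ee_pos"]+[52*np.cos(r),52*np.sin(r),-17.6];print("bore est",b.round(1),yaw)
M=Ro.from_euler('z',yaw,degrees=True).as_matrix();a=np.linspace(0,2*np.pi,25)
P=[(np.array([[10*np.cos(t),yy,10*np.sin(t)] for t in a])@M.T+b,(255,255,0)) for yy in(-15,15)]
J=jpolys(460.5,265,26)
cv2.imwrite(f"pics/look{k}.png",np.hstack([overlay(im["side"],"side",(185,135,40,52),10,Q,None) for Q in([],P+J)]))
cv2.imwrite(f"pics/lookt{k}.png",np.hstack([overlay(im["top"],"top",(165,205,40,50),10,Q,None) for Q in([],P+J)]))
E
python3 look.py 5
```

```text
t: 10.9
ee_pos: [414.1, 243.2, 159.2]
orientation: [-180.0, 0.0, 116.2]
force: [-0.0, -0.4, -2.0]
width: 8.9
10.9 [414.11 243.25 159.23] [-1.7999e+02  1.0000e-02  1.1617e+02] [-0.  -0.4 -2. ] 8.908810496423206 [ 0.02 -0.01 -0.06]
bore est [460.8 266.2 141.6] 26.165370043983287
```

View pics/look5.png

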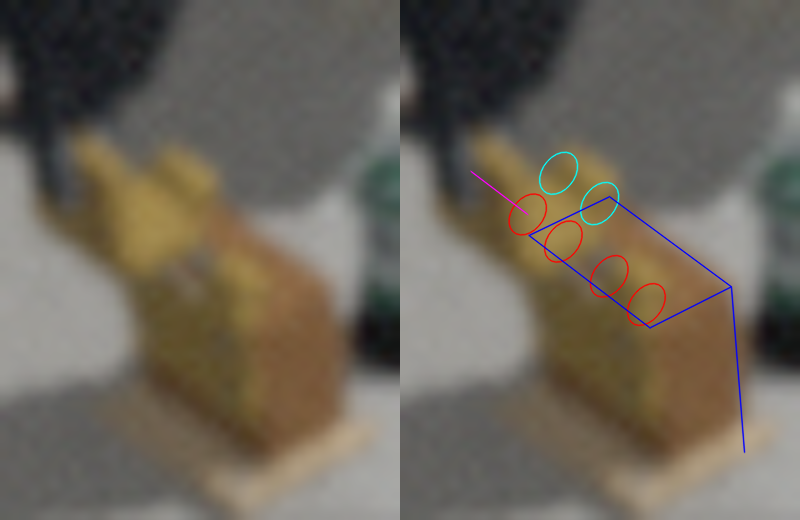

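View pics/lookt5.png

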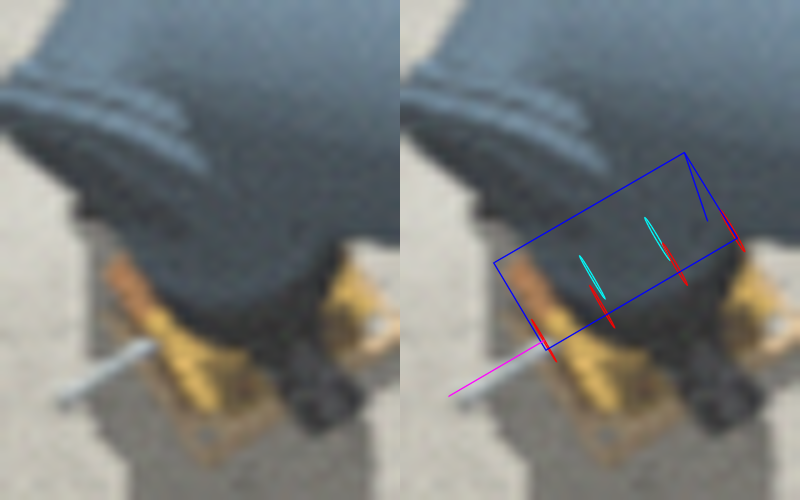

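```bash
cat > ov.py <<'E'
from fl import *
def edge(M,b,B): # wire of box
    i=[(0,1),(1,3),(3,2),(2,0),(4,5),(5,7),(7,6),(6,4),(0,4),(1,5),(2,6),(3,7)]
    Q=B@M.T+b
    return [Q[list(e)] for e in i]
def leafp(b,yaw,col=(255,255,0)):
    M=Ro.from_euler('z',yaw,degrees=True).as_matrix();a=np.linspace(0,2*np.pi,25)
    P=[np.array([[10*np.cos(t),yy,10*np.sin(t)] for t in a])@M.T+b for yy in(-15,15)]
    P+=edge(M,b,LEAF[0])+edge(M,b,LEAF[1])
    return [(p,col) for p in P]
def ov(img,n,roi,s,polys,sh):
    global C
    c=C[n];c["cx"]+=sh[0];c["cy"]+=sh[1]
    o=overlay(img,n,roi,s,polys,None)
    c["cx"]-=sh[0];c["cy"]-=sh[1];return o
E
python3 - <<'E'
from ov import *
sh=(.8,-1.4)
im5=cv2.imread("pics/side5.png");im0=cv2.imread("pics/side0.png")
J=jpolys(460.5,265,26)
roi=(190,142,33,45)
a=ov(im0,"side",roi,12,J,sh);b=ov(im5,"side",roi,12,J+leafp(np.array([460.8,266.2,141.6]),26.2),sh)
cv2.imwrite("pics/o7.png",np.hstack([a,b]))
E
```

```text
(no output)
```

View pics/o7.png

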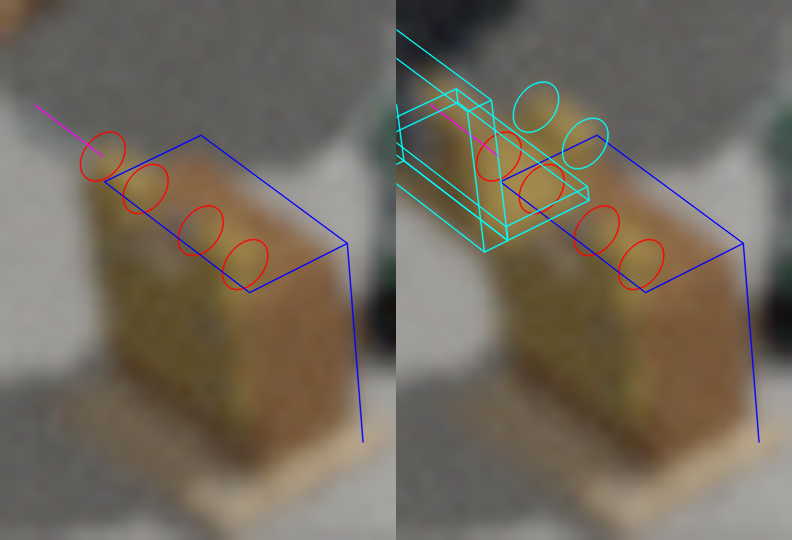

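```bash
python3 - <<'E'
from ov import *
im5=cv2.imread("pics/side5.png");im0=cv2.imread("pics/side0.png")
g=lambda im:cv2.convertScaleAbs(im,alpha=1.6,beta=-50)
roi=(190,140,24,32)
a=overlay(g(im0),"side",roi,16,[],None);b=overlay(g(im5),"side",roi,16,[],None)
for o in(a,b):
    for i in range(0,24,2): cv2.line(o,(i*16,0),(i*16,4),(255,255,255));cv2.putText(o,str(190+i),(i*16,12),0,.3,(255,255,255))
    for i in range(0,32,2): cv2.putText(o,str(140+i),(0,i*16),0,.3,(255,255,255))
cv2.imwrite("pics/o8.png",np.hstack([a,b]))
E
```

View pics/o8.png

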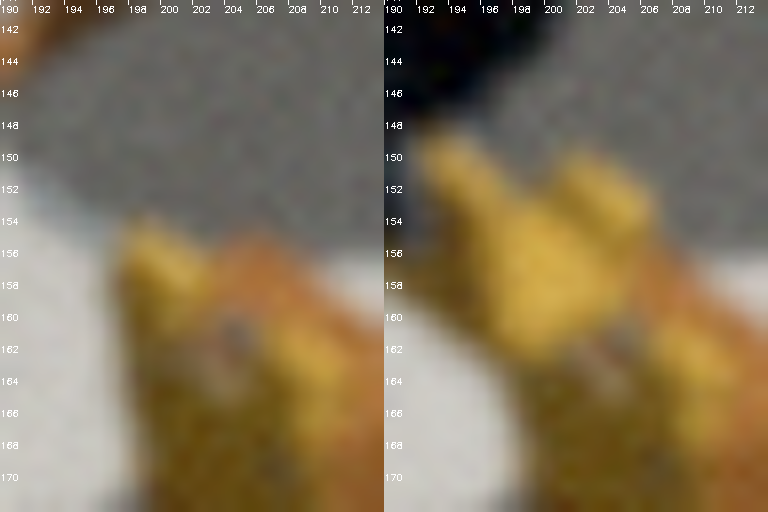

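```bash
python3 - <<'E'
from ov import *
b=np.array([460.8,266.2,141.6]);j=b-[0,0,36.6]
f=lambda p:proj("side",p)[0]
print(f(b),f(j),f(b)-f(j)); print("per mm jamb x",f(j+[10,0,0])-f(j),"y",f(j+[0,10,0])-f(j))
r=np.radians(26);ax=np.array([np.cos(r),np.sin(r),0]);ay=np.array([-np.sin(r),np.cos(r),0])
print("jamb axes /10mm",f(j+10*ax)-f(j),f(j+10*ay)-f(j))
# predicted ends
for c in(b,):print([f(c+s*15*ay+10*np.array([0.3*ax[0],.3*ax[1],.95])) for s in(1,-1)])
print([f(j+s*44*ay+10*np.array([0.3*ax[0],.3*ax[1],.95])) for s in(1,-1)])
E
```

```text
[202.41444637 153.34045304] [203.14784343 160.21609269] [-0.73339706 -6.87563965]
per mm jamb x [ 2.26873905 -0.37338353] y [-0.39029505 -1.31379137]
jamb axes /10mm [ 1.86431125 -0.9117797 ] [-1.3433502 -1.018517 ]
[array([200.74951914, 149.74946097]), array([204.85376505, 152.77433516])]
[array([197.65568537, 153.76081339]), array([209.56012151, 162.71934773])]
```

```bash
python3 -m creep '[[[0.001,-0.002,-0.004,0],[0.001,-0.002,-0.008,0],[0.001,-0.002,-0.012,0],[0.001,-0.002,-0.012,0],[0.001,-0.002,-0.012,0]]]'; python3 look.py 6
python3 - <<'E'
from ov import *
im5=cv2.imread("pics/side6.png");im0=cv2.imread("pics/side0.png")
g=lambda im:cv2.convertScaleAbs(im,alpha=1.6,beta=-50)
roi=(190,144,24,32)
a=overlay(g(im0),"side",roi,16,[],None);b=overlay(g(im5),"side",roi,16,[],None)
for o in(a,b):
    for i in range(0,24,2): cv2.line(o,(i*16,0),(i*16,4),(255,255,255));cv2.putText(o,str(190+i),(i*16,12),0,.3,(255,255,255))
    for i in range(0,32,2): cv2.putText(o,str(144+i),(0,i*16),0,.3,(255,255,255))
cv2.imwrite("pics/o9.png",np.hstack([a,b]))
E
```

```text
t: 11.5
ee_pos: [414.8, 241.6, 147.2]
orientation: [-180.0, -0.0, 116.2]
force: [0.5, -0.5, -2.7]
width: 9.0
11.5 [414.83 241.55 147.17] [-1.7998e+02 -1.0000e-02  1.1621e+02] [ 0.5 -0.5 -2.7] 8.95985708448528 [-0.03  0.02 -0.01]
bore est [461.5 264.5 129.6] 26.20540198414693
```

View pics/o9.png

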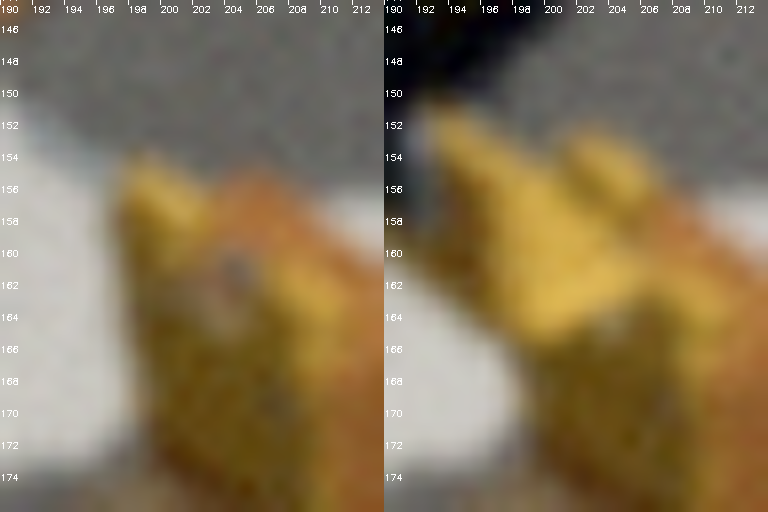

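The barrel sits over the gap in the side picture (barrel top (202,152)–(206.5,155.5), gap between (202,157) and (206.5,160.5)). I'll descend slowly and watch the force.

```bash
python3 -m creep '[[[0,0,-0.003,0],[0,0,-0.005,0],[0,0,-0.007,0],[0,0,-0.008,0],[0,0,-0.009,0],[0,0,-0.009,0]]]'
```

```text
t: 12.2
ee_pos: [414.9, 241.5, 138.2]
orientation: [-180.0, 0.0, 116.2]
force: [0.1, 0.0, -1.6]
width: 8.7
```

```bash
python3 -m creep '[[[0,0,-0.001,0],[0,0,-0.002,0],[0,0,-0.003,0],[0,0,-0.004,0],[0,0,-0.004,0]]]';python3 -m creep '[[[0,0,-0.001,0],[0,0,-0.002,0],[0,0,-0.003,0],[0,0,-0.004,0],[0,0,-0.004,0]]]'
```

```text
t: 12.7
ee_pos: [414.9, 241.5, 134.2]
orientation: [-180.0, -0.0, 116.2]
force: [-0.0, 0.1, -2.5]
width: 9.0
t: 13.2
ee_pos: [414.9, 241.4, 130.2]
orientation: [-180.0, 0.0, 116.2]
force: [0.3, -0.4, -1.7]
width: 8.7
```

```bash
python3 -m creep '[[[0,0,-0.001,0],[0,0,-0.002,0],[0,0,-0.003,0],[0,0,-0.003,0]]]';python3 -m creep '[[[0,0,-0.001,0],[0,0,-0.002,0],[0,0,-0.002,0],[0,0,-0.002,0]]]'
```

```text
t: 13.6
ee_pos: [414.9, 241.4, 127.1]
orientation: [-180.0, 0.0, 116.2]
force: [-0.7, 0.9, -2.9]
width: 8.8
t: 14.0
ee_pos: [414.9, 241.5, 125.3]
orientation: [-180.0, 0.0, 116.2]
force: [0.7, 0.1, -1.9]
width: 9.1
```

```bash
python3 -m creep '[[[0,0,-0.001,0],[0,0,-0.001,0],[0,0,-0.001,0]]]';python3 -m creep '[[[0,0,-0.001,0],[0,0,-0.001,0],[0,0,-0.001,0]]]'
```

```text
t: 14.3
ee_pos: [414.9, 241.5, 124.3]
orientation: [180.0, 0.0, 116.2]
force: [0.3, 0.1, -2.6]
width: 8.8
t: 14.6
ee_pos: [414.9, 241.6, 123.6]
orientation: [180.0, 0.0, 116.2]
force: [-3.0, -1.4, 5.0]
width: 8.8
```

```bash
python3 -m creep '[[[-0.0005,-0.0002,0,0],[-0.0005,-0.0002,0,0],[-0.0005,-0.0002,0,0]]]';python3 -m creep '[[[-0.0005,-0.0002,0,0],[-0.0005,-0.0002,0,0],[-0.0005,-0.0002,0,0]]]';python3 look.py 7
```

```text
t: 14.9
ee_pos: [414.5, 241.4, 123.3]
orientation: [180.0, -0.0, 116.2]
force: [-1.6, 0.1, 2.0]
width: 8.5
t: 15.2
ee_pos: [414.0, 241.1, 123.1]
orientation: [-180.0, -0.0, 116.2]
force: [-0.5, 0.6, -2.1]
width: 8.9
15.2 [413.96 241.08 123.15] [-1.800e+02 -1.000e-02  1.162e+02] [-0.5  0.6 -2.1] 8.87018378885728 [ 0.1  -0.01  0.01]
bore est [460.6 264.  105.5] 26.195037642584737
```

```bash
python3 - <<'E'
from ov import *
im5=cv2.imread("pics/side7.png");im0=cv2.imread("pics/side0.png")
g=lambda im:cv2.convertScaleAbs(im,alpha=1.6,beta=-50)
roi=(190,144,24,32)
a=overlay(g(im0),"side",roi,16,[],None);b=overlay(g(im5),"side",roi,16,[],None)
cv2.imwrite("pics/o10.png",np.hstack([a,b]))
E
```

```text
(no output)
```

View pics/o10.png

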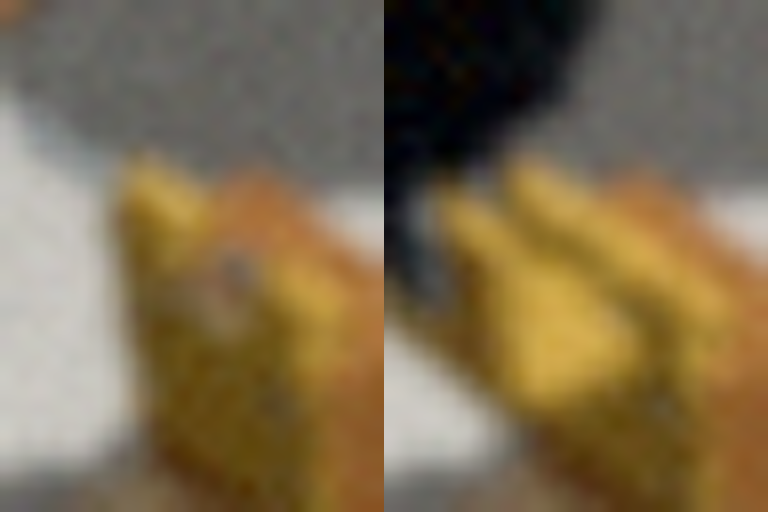

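The barrel lies in line with both knuckles in the side view, one continuous bright line. Next I'll find the seat bottom and the axial play.

```bash
python3 -m creep '[[[0,0,-0.0005,0],[0,0,-0.001,0],[0,0,-0.001,0]]]'; python3 -m creep '[[[0.0004,-0.0009,0,0],[0.0004,-0.0009,0,0],[0.0004,-0.0009,0,0]]]';python3 -m creep '[[[0.0004,-0.0009,0,0],[0.0004,-0.0009,0,0],[0.0004,-0.0009,0,0]]]'
python3 -c "
from h import *
for z,p,q in((93,(175.5,231.2),(193.5,220.8)),(110,(171,244.8),(179.8,238.7))):
    d=atz('top',p,z)-atz('top',q,z);print(np.degrees(np.arctan2(-d[0],d[1])))"
```

```text
t: 15.6
ee_pos: [414.0, 241.1, 122.6]
orientation: [180.0, 0.0, 116.2]
force: [-1.1, -1.4, 4.1]
width: 8.9
t: 15.9
ee_pos: [414.2, 240.8, 122.6]
orientation: [180.0, -0.0, 116.2]
force: [-2.5, 0.3, 5.6]
width: 8.8
t: 16.2
ee_pos: [414.4, 240.3, 122.5]
orientation: [180.0, -0.1, 116.3]
force: [-3.7, 3.3, 4.7]
width: 8.9
25.90904389737307
30.71764807973601
```

```bash
python3 -m creep '[[[-0.0008,0.0018,0.0005,0],[-0.0008,0.0018,0.0005,0],[-0.0008,0.0018,0.0005,0]]]'; python3 -m creep '[[[-0.0005,0.0009,0,0],[-0.0005,0.0009,0,0],[-0.0005,0.0009,0,0]]]'; python3 -m creep '[[[-0.0005,0.0009,0,0],[-0.0005,0.0009,0,0],[-0.0005,0.0009,0,0]]]'
```

```text
t: 16.5
ee_pos: [414.1, 240.8, 122.7]
orientation: [-180.0, 0.0, 116.2]
force: [-1.6, 1.0, 1.4]
width: 8.7
t: 16.8
ee_pos: [414.0, 241.1, 122.7]
orientation: [-180.0, 0.1, 116.1]
force: [0.7, -3.2, 1.8]
width: 8.7
t: 17.1
ee_pos: [413.5, 241.8, 122.7]
orientation: [-180.0, 0.1, 116.1]
force: [2.6, -4.1, 1.8]
width: 8.7
```

```bash
python3 -m creep '[[[0,0,0.0015,0],[0,0,0.0015,0],[0,0,0.0015,0]]]'; python3 -m creep '[[[-0.0005,0.0009,0,0],[-0.0005,0.0009,0,0],[-0.0005,0.0009,0,0]]]'; python3 -m creep '[[[0.0009,-0.0018,0,0],[0.0009,-0.0018,0,0],[0.0009,-0.0018,0,0]]]';python3 -m creep '[[[0.0009,-0.0018,0,0],[0.0009,-0.0018,0,0],[0.0009,-0.0018,0,0]]]'
```

```text
t: 17.4
ee_pos: [413.2, 241.7, 123.9]
orientation: [-179.9, 0.1, 116.1]
force: [2.7, -4.7, -2.2]
width: 8.9
t: 17.7
ee_pos: [413.1, 241.9, 123.9]
orientation: [-179.9, 0.1, 116.1]
force: [3.8, -6.5, -2.2]
width: 8.6
t: 18.0
ee_pos: [413.3, 241.5, 124.0]
orientation: [-180.0, 0.0, 116.2]
force: [2.5, -3.0, -3.6]
width: 9.2
t: 18.3
ee_pos: [413.8, 241.1, 124.4]
orientation: [180.0, -0.1, 116.3]
force: [-0.2, -1.1, -2.8]
width: 9.0
```

```bash
python3 -m creep '[[[0.0005,-0.0009,0,0],[0.0005,-0.0009,0,0],[0.0005,-0.0009,0,0]]]'; python3 -m creep '[[[0.0005,-0.0009,0,0],[0.0005,-0.0009,0,0],[0.0005,-0.0009,0,0]]]';python3 -m creep '[[[0.0005,-0.0009,0,0],[0.0005,-0.0009,0,0],[0.0005,-0.0009,0,0]]]'
```

```text
t: 18.6
ee_pos: [414.7, 239.4, 124.3]
orientation: [180.0, -0.0, 116.2]
force: [0.2, -0.3, -3.1]
width: 9.2
t: 18.9
ee_pos: [415.3, 238.4, 124.3]
orientation: [-180.0, 0.0, 116.2]
force: [-0.4, -0.3, -2.7]
width: 8.9
t: 19.2
ee_pos: [415.5, 237.9, 124.3]
orientation: [180.0, -0.0, 116.2]
force: [-1.9, 1.7, -1.4]
width: 8.9
```

```bash
python3 -m creep '[[[-0.0012,0.0022,0,0],[-0.0012,0.0022,0,0],[-0.0012,0.0022,0,0],[-0.0012,0.0022,0,0]]]';python3 -m creep '[[[0,0,-0.0008,0],[0,0,-0.0014,0],[0,0,-0.0014,0],[0,0,-0.0014,0]]]'
```

```text
t: 19.6
ee_pos: [414.7, 239.5, 124.3]
orientation: [-180.0, 0.0, 116.2]
force: [0.2, 0.3, -2.1]
width: 9.0
t: 20.0
ee_pos: [414.7, 239.7, 123.0]
orientation: [180.0, 0.0, 116.2]
force: [0.1, -0.1, -1.2]
width: 8.9
```

```bash
python3 -m creep '[[[0,0,-0.0005,0],[0,0,-0.0005,0],[0,0,-0.0005,0],[0,0,-0.0005,0]]]';python3 look.py 8;python3 - <<'E'
from ov import *
a=cv2.imread("pics/side8.png");g=cv2.convertScaleAbs(a,alpha=1.6,beta=-50)
o=overlay(g,"side",(185,140,30,36),14,[],None)
t=cv2.imread("pics/top8.png");p=overlay(cv2.convertScaleAbs(t,alpha=1.3,beta=-20),"top",(165,205,38,50),10,[],None)
cv2.imwrite("pics/o11.png",np.hstack([o[:500],p[:500]]))
E
```

```text
t: 20.4
ee_pos: [414.7, 239.7, 122.6]
orientation: [180.0, 0.0, 116.2]
force: [-0.9, -1.5, 4.3]
width: 8.7
20.4 [414.71 239.69 122.59] [1.7998e+02 1.0000e-02 1.1619e+02] [-0.9 -1.5  4.3] 8.720452033890957 [-0.32 -0.11 -0.  ]
bore est [461.4 262.6 105. ] 26.190942038463035
```

View pics/o11.png

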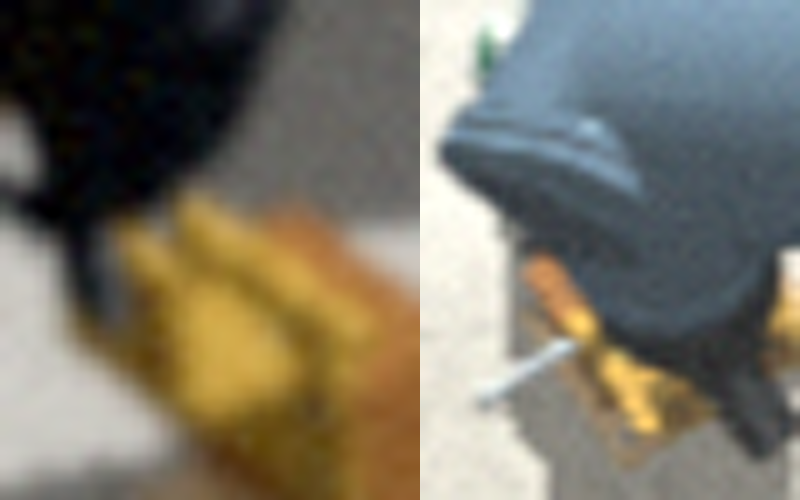

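```bash
python3 - <<'E'
from h import *
def ang(p,q,z):
    d=atz('top',p,z)-atz('top',q,z);d*=np.sign(d[1]);return np.degrees(np.arctan2(-d[0],d[1]))
# pin: per-column brightness centroid, average over 3 top imgs
for k in("0","5","8"):
    g=cv2.cvtColor(cv2.imread(f"pics/top{k}.png"),6).astype(float); pts=[]
    for u in range(173,180):
        c=244.8-(u-171)*.62; v=np.arange(int(c)-3,int(c)+5); w=g[v,u]; w=np.clip(w-np.sort(w)[:3].mean()-15,0,None); pts.append((u,(w*v).sum()/w.sum()))
    pts=np.array(pts); m,b=np.polyfit(*pts.T,1); print(k,pts[:,1].round(2),ang((172,m*172+b),(180,m*180+b),105))
# block back edge (brown vs grey) in top0: saturation crossing per column
im=cv2.imread("pics/top0.png").astype(float); sat=(im[...,2]-im[...,0])
pts=[]
for u in range(178,192):
    c=231.2-(u-175.5)*.578; v=np.arange(int(c)-4,int(c)+5); s=sat[v,u]; lo,hi=s[:3].mean(),s[-3:].mean(); h=(lo+hi)/2
    i=np.argmax(s>h); pts.append((u,v[i]-(s[i]-h)/(s[i]-s[i-1])))
pts=np.array(pts);m,b=np.polyfit(*pts.T,1);print(pts[:,1].round(1),ang((178,m*178+b),(192,m*192+b),93), np.std(pts[:,1]-m*pts[:,0]-b))
E
```

```text
0 [243.26 241.67 241.38 240.84 240.05 239.5  238.4 ] 31.962103502631006
5 [243.34 241.69 241.37 240.77 240.   239.55 238.46] 32.027330843341254
8 [243.27 241.69 241.37 240.75 240.04 239.48 238.28] 32.61627395541541
[229.4 228.4 227.7 227.3 226.4 225.7 225.5 224.9 224.1 223.4 222.8 222.5
 221.8 220.9] 27.927477758503855 0.17068841215935773
```

```bash
python3 - <<'E'
from h import *
def ang(p,q,z):
    d=atz('top',p,z)-atz('top',q,z);d*=np.sign(d[1]);return np.degrees(np.arctan2(-d[0],d[1]))
im=cv2.imread("pics/top0.png").astype(float)
y=im[...,1]-im[...,0]   # yellow
pts=[]
for u in [181,182,183,184,185,194,195,196,197]:
    c=236.5-(u-182)*.578; v=np.arange(int(c)-4,int(c)+6); w=y[v,u]; print(u,v[0],w.astype(int))
    k=np.argmax(w); lo=max(k-2,0); ww=np.clip(w[lo:k+3]-w.min()-20,0,None); pts.append((u,(ww*v[lo:k+3]).sum()/ww.sum()))
pts=np.array(pts);m,b=np.polyfit(*pts.T,1);print(pts.round(2).tolist(),ang((182,m*182+b),(197,m*197+b),110),np.std(pts[:,1]-m*pts[:,0]-b))
E
```

```text
181 233 [37 37 50 80 79 60 35 30 25 19]
182 232 [36 39 47 70 78 68 54 38 30 29]
183 231 [36 37 40 65 82 74 60 43 33 29]
184 231 [40 36 41 73 81 69 45 33 29 23]
185 230 [37 37 29 18 49 59 54 41 31 30]
194 225 [37 43 67 82 72 58 38 29 22 18]
195 224 [32 40 54 78 76 65 45 36 29 28]
196 224 [16 35 66 80 69 51 38 31 29 28]
197 223 [ 8  7 22 53 67 59 43 33 27 24]
[[181.0, 236.63], [182.0, 236.11], [183.0, 235.36], [184.0, 235.0], [185.0, 235.22], [194.0, 228.27], [195.0, 227.69], [196.0, 227.27], [197.0, 227.33]] 28.081658762476025 0.40859342534150245
```

```bash
python3 -m creep '[[[0,0,0.001,0],[0.0007,-0.0014,0.001,1.8],[0.0007,-0.0014,0.001,1.8],[0.0007,-0.0014,0.001,1.8]]]';python3 -m creep '[[[0,0,-0.0005,0],[0,0,-0.001,0],[0,0,-0.001,0],[0,0,-0.001,0]]]'
```

```text
t: 20.9
ee_pos: [415.0, 238.3, 123.1]
orientation: [-180.0, -0.0, 118.0]
force: [1.6, -0.6, -1.9]
width: 9.1
t: 21.3
ee_pos: [415.3, 238.4, 122.5]
orientation: [180.0, -0.0, 118.0]
force: [-1.2, 0.0, 0.7]
width: 8.4
```

```bash
python3 -m creep '[[[0,0,-0.0003,0],[0,0,-0.0003,0],[0,0,-0.0003,0],[0,0,-0.0003,0]]]';python3 look.py 9; python3 - <<'E'
from ov import *
a=cv2.imread("pics/side9.png");g=cv2.convertScaleAbs(a,alpha=1.6,beta=-50)
overlay(g,"side",(185,130,50,40),14,[],"o12.png")
E
```

```text
t: 21.7
ee_pos: [415.3, 238.5, 122.3]
orientation: [180.0, 0.0, 118.0]
force: [-2.4, -1.4, 5.4]
width: 8.8
21.7 [415.27 238.45 122.34] [179.99   0.   118.01] [-2.4 -1.4  5.4] 8.751558003494333 [-0.02  0.13  0.06]
bore est [461.2 262.9 104.7] 28.006420079827393
```

View pics/o12.png

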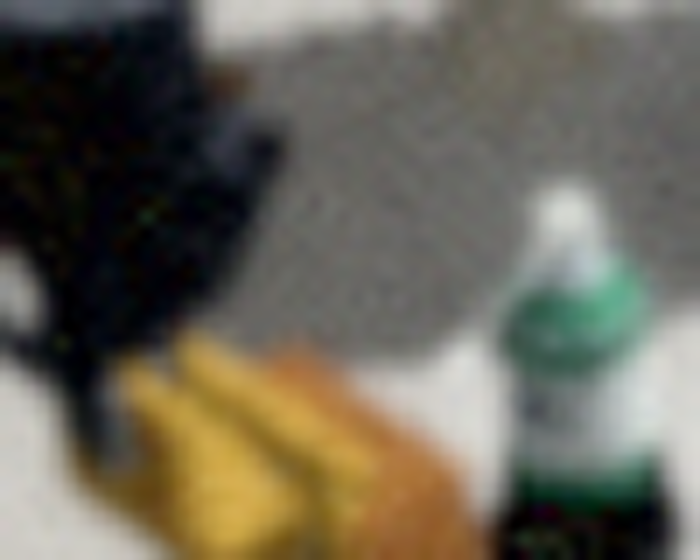

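The barrel is seated in line with both knuckles (side crop (180,340)–(370,480)), the cap is up and the gripper is holding. Handing in.

```bash
python3 -c "
from bench import arm
print(arm.finish_job())"
```

```text
the job is handed in; nothing more can be done
None
```

I sprayed the knuckles, then seated the loose leaf's knuckle in the gap with its flange out over the open front. I handed the job in at about 21.7 s, still gripping it. No verdict was reported.

- **Spray:** I pressed the cap with the shut fingers until it stopped, with the TCP at 128.9 mm and 13.6 N, and then released it. The last side picture shows the cap up.
- **Height:** the seat carries the leaf with the bore at about 104.7 mm by arm position, against a nominal 105. The vertical push is about 8 N.
- **Along the axis:** I probed both ends and found about 3.4–4 mm of play, then set the knuckle in the middle. I did not probe again after the last small turn.
- **Attitude and grip:** the tool is vertical to within 0.1°. The fingers stand about 8.8 mm apart on the flange with an 80 N grip command. The side picture shows the barrel in one line with both fixed knuckles.
- **Checks that disagreed:**
  - The hinge-line yaw came out at 25.5–26° from my first reading. Later fits of the knuckles and the block edge gave about 28°, so I turned the leaf to 28°.
  - A short fit on the pin gave about 32°, but its end point was an outlier, so I did not use it.
  - A small sideways force of about 2.8 N towards the front remains from the V-seat.

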